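Pull the green specimen mount out of the drying rack

TASK

The green specimen mount sits on edge, snugly stuck in a narrow slot of the metal drying rack. Grip it by the part of its edge that stands out of the slot, pull it straight up and out, and put it down, without dropping it, inside an empty compartment of the white tray. Leave the red mount where it stands in the rack.

Things in the scene. Friction and masses are not known exactly. Their poses are not given: they have to be found in the camera images.
- green_mid (a point): Centre of the green specimen mount: a loose disc, 30 mm diameter, 21 mm thick, about 22 g. It stands on edge in an outer slot of the rack, its disc axis (the point's z) level along the rack's y axis, centre 21 mm above the worktop, top at 36 mm; the upper 14 mm stands out of the slot. Grip its two flat faces, fingers closing along the rack's y axis.
- red_mid (a point): Centre of the red mount (30 mm diameter, 17 mm thick) that stands on edge in the same way in the other outer slot of the rack, 110 mm from the green one; to be left there.
- rack: Aluminium drying rack, a block 56 x 176 x 22 mm (x, y, z), fixed; origin at the centre of its underside, z up. Three slots open upward at y = -55, 0 and +55 mm, each 34 mm along x, 23 mm along y and 16 mm deep (floor 6 mm above the worktop). The middle slot is empty.
- tray: White open tray, 100 x 150 x 21 mm (x, y, z), fixed; origin at the centre of its underside, z up. Floor 3 mm thick, outer walls 21 mm high, dividers 16 mm high. Six compartments of 46 x 46 mm, centres x = -24, +24, y = -49, 0, +49 mm. Those at y = -49 hold a black and a red mount, the other four are empty. The mount may rest on edge (centre then 18 mm above the worktop) or flat.
Not all that is in view belongs to the job. What is shaped like the part that bears green_mid but purple is not meant.

How it is judged (in metres and radians):
On the way:
1. the green mount is drawn up clear of its slot (height (world z) of green_mid above 0.055 m and contact force between the fingers and green_mount above 0.3 N), for 0.1 s.
At the end, for the whole second after the job is handed in: The green mount rests, still, inside a compartment of the tray (its centre within the tray's walls and less than 24 mm above the tray's underside, so on a compartment's floor and not on a divider), and the red mount is within 15 mm of where it stood in the rack (x of green_mid in the frame of tray between -0.047 and 0.047 m and y of green_mid in the frame of tray between -0.072 and 0.072 m and z of green_mid in the frame of tray below 0.024 m and linear speed of green_mount below 0.03 m/s and distance of red_mid from where it was at the start of the episode below 0.015 m); the robot touches nothing.
It fails at once if the green mount is dropped: let go with its centre more than 50 mm above the worktop (height (world z) of green_mid above 0.05 m and contact force between the fingers and green_mount below 0.02 N).
It fails at once if the red mount is moved more than 15 mm (distance of red_mid from where it was at the start of the episode above 0.015 m).
It also fails if it takes over 38 s, if anything falls off the work surface, if the arm or the gripper's body presses on something with over 40 N, if the wrist force passes 120 N, or if a joint passes its speed limit or range.

ROBOT

A 7-joint arm with a two-finger parallel gripper is mounted at the origin on a cart in front of the work surface, level with it; the furniture and walls round the work are solid. World frame = base frame: x ahead of the robot, y to its left, z up, the work surface at z = 0. Lengths are in mm, angles in rad, forces in N, time in s.
With the tool pointing down it reaches from about 425 to 1025 mm from the base axis. Payload 3.6 kg.
Tool frame: the origin (TCP) lies at the very end of the fingers, on their centre line; the grasp point (between the pads) lies 19 mm behind it (env.hold_point_z is the distance from the TCP to the grasp point, in mm); z points along the fingers, y is the direction in which the jaws open and shut (so a half turn about z gives the same grasp; the last joint's range is limited). The gripper opens to 85 mm and grips with 20 to 120 N. Pads are 22 mm wide; open, the fingers measure 114 mm over their backs; the gripper's body (76 mm by 85 mm) begins 54 mm behind the grasp point. The pads swing forward as they close: fully open they stand 13 mm farther back than shut.
Start: joints at [-1.401, 0.591, 0.048, 1.609, -0.033, 0.943, -0.034], TCP at [188.34, 700.113, 231.302] pointing down, gripper open.
Joint ranges: [-2.69, 2.69], [-0.47, 2.24], [-1.27, 1.36], [0.19, 2.51], [-1.53, 4.68], [0.08, 2.07], [-3.09, 3.09]. Speed limits (rad/s): [2.57, 2.57, 3.14, 3.14, 3.14, 3.14, 3.14].

INTERFACE

Orientations are given as a 3x3 rotation matrix whose columns are the frame's x, y, z axes.
In Python, from cell import env gives the robot as it stands.
- The arm moves only by the shell command python3 -m inch 'ROWS' [OPENING]. ROWS is text: rows parted by semicolons, each of 4 numbers parted by spaces: the shift along the tool's x, y, z in cm, then the turn about the tool's z in rad. In form: x y z turn; .... A call has 1 to 8 rows; each row is the pose to reach, as a shift and turn from the pose commanded when the call began, along the tool's axes at that moment; what a row does not reach only later rows make up. A row lasts 1/8 s, in which the tool goes at most 62.5 mm and 10.7 degrees, less where a joint would pass 70% of its speed; a pose out of reach is approached as far as the arm can. A call with a gripper value outside its range is refused whole. OPENING is the closure, from -1 (fully open) to 1 (shut), so that 0 is half open, set as the call begins (- or left out, the last holds). The fingers move at their own pace and stop on an object; the grip force is fixed at half the most. Time passes only in rows, so rows that repeat a pose let the fingers close. It gives the time, the measured TCP pose, the force and the opening at its end, in the units of the state.
- env.get_obs(): the state, without advancing time (a new reading comes with each control period).
- env.grab_frame(name): name is "scene" or "top"; returns the picture (420x560x3 uint8, blue, green, red); there is no depth.
- env.calibration(name): a dict with "camera_matrix" (3x3 intrinsics, pixels), "R" (3x3) and "t" (3): a world point X has camera coordinates R X + t. Camera axes: x right, y down, z forward; pixel columns grow to the right and rows downward; lengths in mm; the calibration is good to about 2 mm. A picture is of the moment at which its call begins. calibration takes no time and is no camera call.
- env.finish_job(): hands the job in, once; it reports no verdict.
The state is a dict: "time_s": time; "q": joint angles; "qvel": joint speeds; "joint_efforts": joint torques, N m; "eef_pos": TCP position; "eef_rot": TCP orientation; "ft_force": force on the tool from outside, world axes, zero at the start; "wrist_torque": the same for the moment, N m; "opening": finger opening in mm.
Only numpy, scipy, OpenCV 4.12 (cv2) and the standard library are available. Lean on these libraries where they do the work, as an engineer would, in place of code of your own. Each camera call takes 0.05 s, during which the arm holds its last target.

## Working session

There is one attempt and no reset: what is moved stays moved. The work goes in short steps, Python scripts to look and compute and a shell command to move; the robot and the scene stay as the last step left them, time stands still between calls to the robot, and variables do not carry over. Pictures are saved under pics/ and viewed, and the job is handed in when it is done.

```bash
mkdir -p pics; ls; python3 - <<'E'
from cell import env
import cv2,numpy as np
o=env.get_obs(); print(o['time_s'],o['eef_pos'],np.round(o['eef_rot'],3),o['opening'])
for n in ("scene","top"):
    cv2.imwrite(f"pics/{n}0.png",env.grab_frame(n)); c=env.calibration(n); print(n,c)
E
```

```text
pics
0.0 [188.11693948 699.31274801 230.14172356] [[-0.966  0.26  -0.   ]
 [ 0.26   0.966 -0.002]
 [-0.    -0.002 -1.   ]] 85.27132867466231
scene {'camera_matrix': array([[468.62096412,   0.        , 276.78292623],
       [  0.        , 468.62096412, 218.51231186],
       [  0.        ,   0.        ,   1.        ]]), 'R': array([[-0.79359002, -0.60831535,  0.01293461],
       [-0.40756148,  0.51566778, -0.75364473],
       [ 0.4517837 , -0.60335659, -0.65715471]]), 't': array([480.63761969, 247.09304487, 736.33653701])}
top {'camera_matrix': array([[529.11125016,   0.        , 276.34149953],
       [  0.        , 529.11125016, 208.65531246],
       [  0.        ,   0.        ,   1.        ]]), 'R': array([[-0.05993044, -0.99819719,  0.00327362],
       [-0.97456324,  0.05780137, -0.21653058],
       [ 0.21595099, -0.01616712, -0.97627035]]), 't': array([ 64.21378892, 560.30700856, 875.49856152])}
```

View pics/scene0.png

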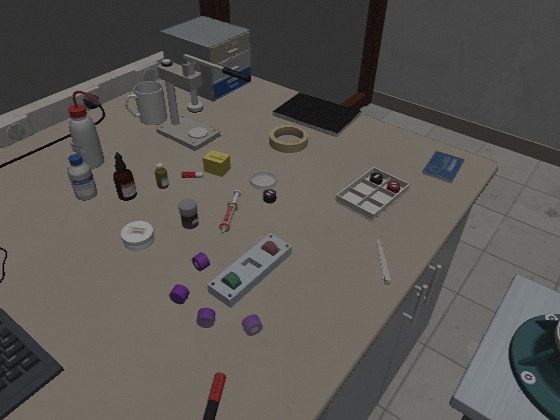

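View pics/top0.png

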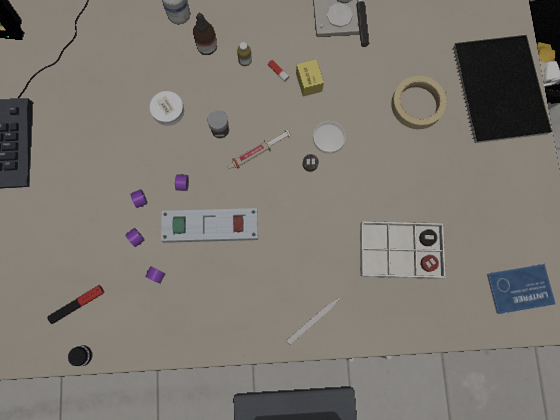

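The scene view shows the rack at about (251,268), with green at (232,281) and red at (270,248), and the tray at (373,192). The top view shows green at (179,225), red at (238,223) and the tray at (402,250), with the occupied compartments on its right side. Next I'll measure these.

```bash
cat > h.py <<'E'
from cell import env
import cv2,numpy as np
C={n:env.calibration(n) for n in("scene","top")}
def P(n): c=C[n]; return c['camera_matrix']@np.c_[c['R'],c['t']]
def tri(ps,pt):
    X=cv2.triangulatePoints(P("scene"),P("top"),np.array(ps,float).reshape(2,1),np.array(pt,float).reshape(2,1)); return (X[:3]/X[3]).ravel()
def proj(n,X): u=P(n)@np.r_[X,1]; return u[:2]/u[2]
def plane(n,p,z):
    c=C[n]; d=c['R'].T@np.linalg.inv(c['camera_matrix'])@np.r_[p,1]; o=-c['R'].T@c['t']; return o+d*(z-o[2])/d[2]
E
python3 - <<'E'
from h import *
im={n:cv2.imread(f"pics/{n}0.png") for n in C}
for col,(lo,hi) in dict(green=((45,70,25),(90,255,255)),red=((0,80,40),(10,255,255))).items():
    for n in C:
        m=cv2.inRange(cv2.cvtColor(im[n],cv2.COLOR_BGR2HSV),lo,hi)
        k,l,s,ce=cv2.connectedComponentsWithStats(m)
        print(col,n,[(s[i].tolist(),ce[i].round(1).tolist()) for i in range(1,k) if s[i][4]>40])
# light metal/white blobs
for n,boxes in dict(scene=[(200,225,300,310),(330,160,415,220)],top=[(155,200,265,250),(352,215,450,285)]).items():
    for b in boxes:
        x0,y0,x1,y1=b; h=cv2.cvtColor(im[n],cv2.COLOR_BGR2HSV)[y0:y1,x0:x1]
        print(n,b,'table hsv',h[2,2], 'obj med', np.median(h.reshape(-1,3),0))
        m=cv2.inRange(h,(0,0,110),(180,30,255)) 
        m=cv2.morphologyEx(m,cv2.MORPH_CLOSE,np.ones((25,25)) if 0 else np.ones((5,5)))
        cs,_=cv2.findContours(m,cv2.RETR_EXTERNAL,cv2.CHAIN_APPROX_NONE); c=max(cs,key=cv2.contourArea)
        hull=cv2.convexHull(c); ap=cv2.approxPolyDP(hull,4,True).reshape(-1,2)+[x0,y0]
        print(' hull',ap.tolist(),'minrect',(cv2.boxPoints(cv2.minAreaRect(c))+[x0,y0]).round(1).tolist())
def crop(n,b,s,f):
    x0,y0,x1,y1=b; cv2.imwrite(f,cv2.convertScaleAbs(cv2.resize(im[n][y0:y1,x0:x1],None,fx=s,fy=s,interpolation=cv2.INTER_CUBIC),alpha=1.5))
crop("scene",(200,225,300,310),7,"pics/c1.png");crop("top",(155,195,265,255),7,"pics/c2.png");crop("top",(352,212,450,285),7,"pics/c3.png");crop("scene",(330,160,415,220),8,"pics/c4.png")
E
```

```text
green scene [([222, 272, 19, 17, 199], [231.6, 279.9])]
green top [([173, 218, 12, 15, 161], [178.1, 224.9])]
red scene [([68, 91, 30, 27, 281], [78.9, 105.9]), ([340, 92, 25, 15, 156], [352.2, 99.3]), ([181, 172, 15, 6, 65], [188.4, 174.2]), ([120, 180, 14, 9, 48], [126.7, 184.4]), ([388, 181, 12, 12, 84], [393.8, 186.0]), ([265, 241, 13, 14, 89], [271.3, 246.6]), ([208, 372, 18, 31, 329], [216.9, 386.8])]
red top [([193, 25, 21, 16, 138], [203.0, 33.6]), ([195, 39, 19, 7, 45], [205.1, 43.2]), ([268, 60, 15, 15, 109], [274.5, 66.8]), ([233, 216, 10, 16, 140], [237.6, 223.2]), ([421, 255, 17, 17, 163], [429.2, 262.9]), ([77, 285, 27, 21, 260], [89.8, 295.3])]
scene (200, 225, 300, 310) table hsv [ 15  36 114] obj med [ 18.  35. 114.]
 hull [[292, 245], [292, 251], [230, 299], [207, 284], [269, 233]] minrect [[205.5, 282.1], [277.6, 226.4], [294.9, 248.8], [222.9, 304.5]]
scene (330, 160, 415, 220) table hsv [ 17  36 114] obj med [ 17.  34. 113.]
 hull [[372, 167], [409, 183], [374, 219], [336, 194]] minrect [[336.0, 194.0], [363.1, 152.8], [409.9, 183.6], [382.8, 224.8]]
top (155, 200, 265, 250) table hsv [ 17  30 138] obj med [ 74.  19. 138.]
 hull [[264, 200], [264, 249], [155, 249], [155, 200]] minrect [[155.0, 249.0], [155.0, 200.0], [264.0, 200.0], [264.0, 249.0]]
top (352, 215, 450, 285) table hsv [ 19  29 139] obj med [ 18.  11. 139.]
 hull [[449, 218], [446, 284], [352, 284], [352, 215]] minrect [[352.0, 215.0], [449.0, 215.0], [449.0, 284.0], [352.0, 284.0]]
```

View pics/c1.png

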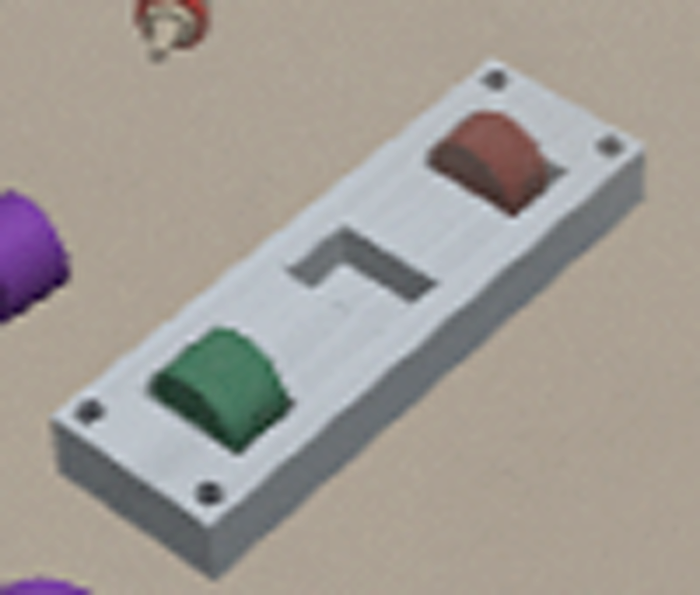

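View pics/c2.png

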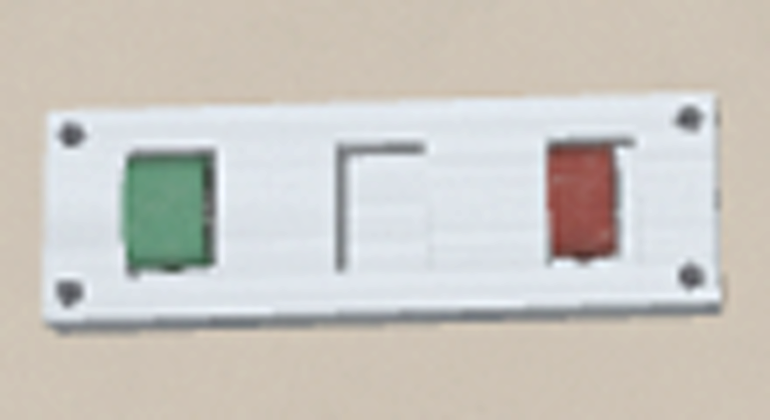

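View pics/c3.png

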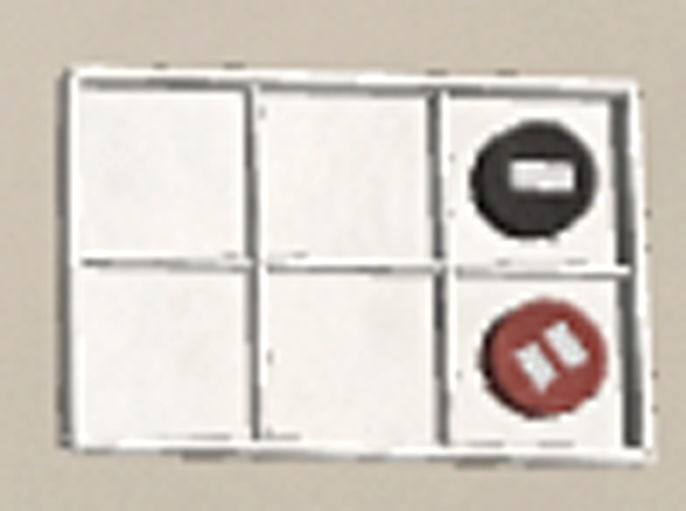

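View pics/c4.png

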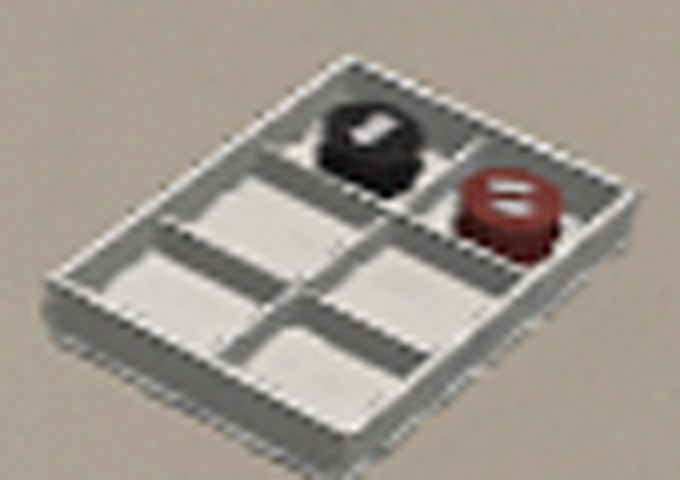

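```bash
cat >> h.py <<'E'
def tr(u,v,ox,oy,s): return [(u+.5)/s-.5+ox,(v+.5)/s-.5+oy]
E
python3 - <<'E'
from h import *
np.set_printoptions(precision=1,suppress=True)
def show(S,T,so,to,ss,name,nom):
    X=[]
    for a,b in zip(S,T):
        p=tr(*a,*so,ss);q=tr(*b,*to,7);x=tri(p,q);X.append(x)
        print(name,x,'reproj',proj("scene",x)-p,'plane',plane("scene",p,nom),plane("top",q,nom))
    X=np.array(X);print(' centre',X.mean(0));return X
X=show([(496,78),(610,147),(90,410),(209,493)],[(688,118),(691,276),(70,134),(68,292)],(200,225),(155,195),7,'screw',22)
y=(X[2]+X[3]-X[0]-X[1]);print('rack y yaw',np.arctan2(-y[0],y[1]))
X=show([(350,60),(632,190),(52,280),(350,435)],[(632,85),(645,455),(70,72),(68,445)],(330,160),(352,212),8,'tray',21)
y=(X[2]+X[3]-X[0]-X[1]);print('tray y yaw',np.arctan2(-y[0],y[1]))
print('green',tri([231.6,279.9],[178.1,224.9]),'red',tri([271.3,246.6],[237.6,223.2]))
# green face-edge corners at slot plane + slot corners in top: left/right edges mid
for u in [(125,210),(208,210),(216,210),(547,205),(618,205),(632,205)]:
    q=tr(*u,155,195,7); print(u,plane("top",q,22),plane("top",q,36))
# crest of green in the scene: crest line ends
print('crest', tri(tr(255,350,200,225,7),tr(168,170,155,195,7)))
E
```

```text
screw [567.4  73.1  26.1] reproj [-0.6 -0.2] plane [568.9  69.3  22. ] [569.2  73.6  22. ]
screw [525.8  74.5  25. ] reproj [-0.5 -0.1] plane [526.5  71.8  22. ] [527.  75.  22.]
screw [572.5 234.7  26.4] reproj [-0.7 -0.2] plane [574.  231.7  22. ] [574.5 236.1  22. ]
screw [530.8 235.9  25.9] reproj [-0.7 -0.2] plane [531.8 233.3  22. ] [532.4 237.2  22. ]
 centre [549.1 154.6  25.8]
rack y yaw -0.03141292097247916
tray [ 524.6 -272.    22. ] reproj [-0.5 -0.1] plane [ 524.  -273.8   21. ] [ 525.7 -272.1   21. ]
tray [ 428.3 -262.3   23.9] reproj [-0.4 -0.1] plane [ 428.7 -266.6   21. ] [ 429.3 -263.    21. ]
tray [ 537.  -124.9   22.8] reproj [-0.3 -0.1] plane [ 537.3 -127.1   21. ] [ 537.9 -124.9   21. ]
tray [ 439.4 -114.9   24.8] reproj [-0.6 -0.1] plane [ 439.8 -119.7   21. ] [ 440.7 -115.2   21. ]
 centre [ 482.3 -193.5   23.4]
tray y yaw -0.07944963440913388
green [549.4 209.7  29.2] red [545.  101.2  31.7]
(125, 210) [553.3 222.   22. ] [550.4 219.4  36. ]
(208, 210) [552.  200.3  22. ] [549.2 198.1  36. ]
(216, 210) [551.9 198.2  22. ] [549.1 196.   36. ]
(547, 205) [548.1 111.7  22. ] [545.3 110.7  36. ]
(618, 205) [547.   93.1  22. ] [544.2  92.4  36. ]
(632, 205) [546.7  89.4  22. ] [544.   88.8  36. ]
crest [553.  204.1  39.6]
```

```bash
cat >> h.py <<'E'
def to(x,y,z,yaw):
    "yaw: tool y axis = (sin-ish) dir (-sin yaw, cos yaw); prints cm in tool axes + turn"
    o=env.get_obs();R=np.array(o['eef_rot']);d=R.T@(np.array([x,y,z])-o['eef_pos'])/10
    cur=np.arctan2(-R[0,1],R[1,1]); print('t',o['time_s'],'pos',np.round(o['eef_pos'],1),'yaw',round(cur,4),'open',round(o['opening'],1),'F',np.round(o['ft_force'],1)); print('rows to target',np.round(d,2),'turn',round(-(yaw-cur),4))
E
python3 -c "from h import *;to(551,209,130,-.031)"
python3 -m inch '-6 -4.7 0 -0.1; -12 -9.4 0 -0.2; -18 -14.2 0 -0.232; -24 -19 0 -0.232; -30 -23.8 0 -0.232; -36 -28.5 0 -0.232; -42 -33.3 0 -0.232; -47.8 -37.9 0 -0.232' -1
python3 -c "from h import *;to(551,209,130,-.031)"
```

```text
t 0.1 pos [188.2 699.4 230.2] yaw -0.2627 open 85.7 F [-0.4 -0.1 -1.1]
rows to target [-47.77 -37.91  10.11] turn -0.2317
time_s: 1.1
eef_pos: [486.9, 296.6, 231.1]
eef_rot: [[-1.0, 0.031, -0.0], [0.031, 1.0, -0.0], [0.0, -0.0, -1.0]]
ft_force: [1.4, 0.6, -0.3]
opening: 85.6
t 1.1 pos [486.9 296.6 231.1] yaw -0.0306 open 85.6 F [ 1.4  0.6 -0.3]
rows to target [-6.68 -8.56 10.11] turn 0.0004
```

```bash
python3 -m inch '-3.3 -4.3 2 0; -6.7 -8.6 6 0; -6.7 -8.6 10 0; -6.7 -8.6 13 0;-6.7 -8.6 13 0;-6.7 -8.6 13 0'
python3 - <<'E'
from h import *
to(551,209,24,-.031)
for n,b,s in (("scene",(170,190,310,310),5),("top",(130,140,270,260),5)):
    f=env.grab_frame(n);cv2.imwrite(f"pics/{n}1.png",f);x0,y0,x1,y1=b
    cv2.imwrite(f"pics/{n}1c.png",cv2.convertScaleAbs(cv2.resize(f[y0:y1,x0:x1],None,fx=s,fy=s,interpolation=cv2.INTER_CUBIC),alpha=1.5))
E
```

```text
time_s: 1.85
eef_pos: [550.9, 210.9, 102.1]
eef_rot: [[-1.0, 0.03, 0.001], [0.03, 1.0, 0.001], [-0.001, 0.001, -1.0]]
ft_force: [0.5, -0.8, -0.1]
opening: 85.4
t 1.85 pos [550.9 210.9 102.1] yaw -0.0303 open 85.4 F [ 0.5 -0.8 -0.1]
rows to target [-0.01 -0.19  7.81] turn 0.0007
```

View pics/scene1c.png

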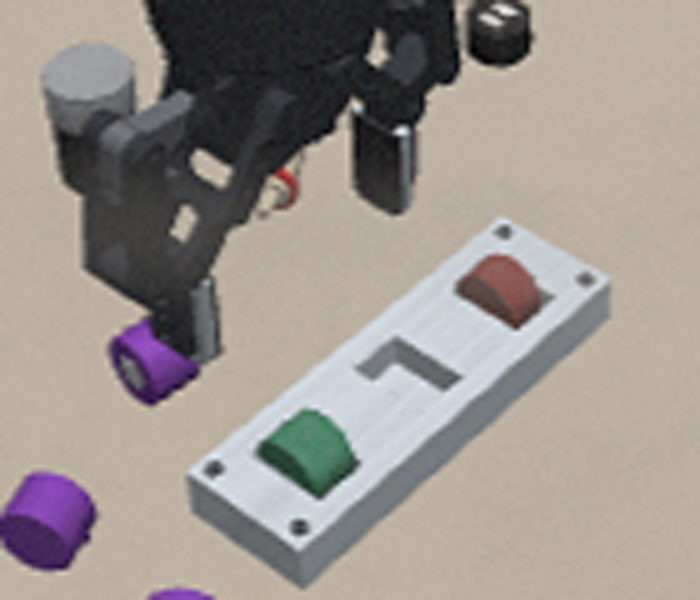

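View pics/top1c.png

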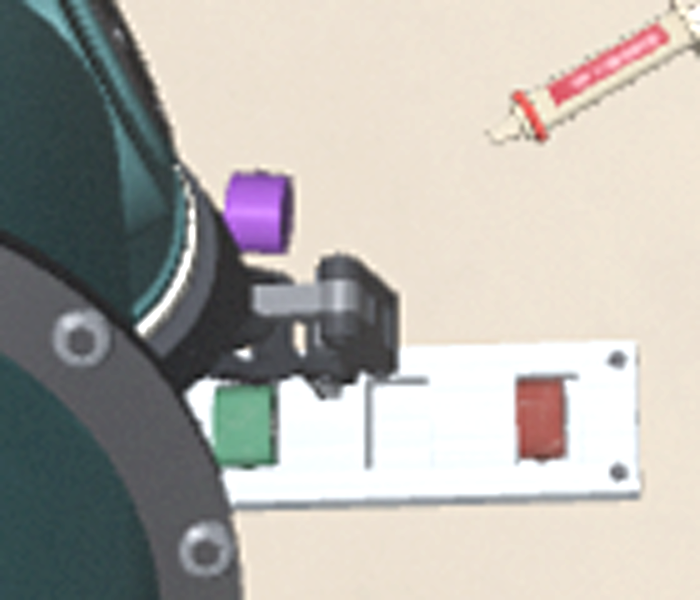

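```bash
python3 -m inch '0 -0.1 2 0; 0 -0.1 4 0; 0 -0.1 5.6 0;0 -0.1 5.6 0;0 -0.1 5.6 0;0 -0.1 5.6 0' 0
python3 - <<'E'
from h import *
to(551,209,24,-.031)
for n,b,s in (("scene",(190,230,290,310),7),):
    f=env.grab_frame(n);cv2.imwrite(f"pics/{n}2.png",f);x0,y0,x1,y1=b
    cv2.imwrite(f"pics/{n}2c.png",cv2.convertScaleAbs(cv2.resize(f[y0:y1,x0:x1],None,fx=s,fy=s,interpolation=cv2.INTER_CUBIC),alpha=1.8))
E
```

```text
time_s: 2.7
eef_pos: [551.0, 209.7, 46.1]
eef_rot: [[-1.0, 0.031, 0.001], [0.031, 1.0, 0.001], [-0.001, 0.001, -1.0]]
ft_force: [-0.7, 0.4, 0.0]
opening: 42.6
t 2.7 pos [551.  209.7  46.1] yaw -0.0308 open 42.6 F [-0.7  0.4  0. ]
rows to target [ 0.   -0.07  2.21] turn 0.0002
```

View pics/scene2c.png

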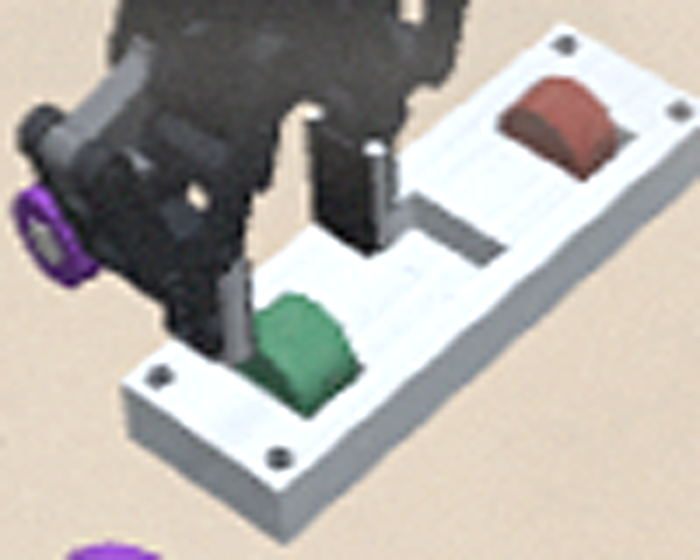

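```bash
python3 - <<'E'
from h import *
np.set_printoptions(precision=1,suppress=True)
t=lambda u,v:tr(u,v,190,230,7)
for z in (46,50,54):
    a=plane("scene",t(248,352),z);b=plane("scene",t(370,252),z);print(z,a,b,(a+b)/2)
for z,p in((22,(308,417)),(22,(362,372)),(36,(285,294)),(36,(330,318)),(22,(160,377)),(22,(280,458)),(22,(565,44)),(22,(680,110))): print(p,plane("scene",t(*p),z))
E
```

```text
46 [546.1 226.8  46. ] [544.4 182.3  46. ] [545.3 204.6  46. ]
50 [543.6 229.3  50. ] [541.9 185.1  50. ] [542.7 207.2  50. ]
54 [541.  231.8  54. ] [539.3 187.9  54. ] [540.2 209.8  54. ]
(308, 417) [534.9 218.8  22. ]
(362, 372) [534. 199.  22.]
(285, 294) [558.4 200.1  36. ]
(330, 318) [543.8 199.2  36. ]
(160, 377) [573.5 232.2  22. ]
(280, 458) [531.6 233.1  22. ]
(565, 44) [568.9  69.8  22. ]
(680, 110) [527.   71.1  22. ]
```

```bash
python3 -m inch '0 -0.05 0.8 0; 0 -0.05 1.6 0; 0 -0.05 2.2 0;0 -0.05 2.2 0;0 -0.05 2.2 0'
python3 -m inch '0 0 0 0;0 0 0 0;0 0 0 0;0 0 0 0;0 0 0 0;0 0 0 0' 1
python3 - <<'E'
from h import *
to(551,209,24,-.031)
for n,b,s in (("scene",(190,230,290,310),7),):
    f=env.grab_frame(n);cv2.imwrite(f"pics/{n}3.png",f);x0,y0,x1,y1=b
    cv2.imwrite(f"pics/{n}3c.png",cv2.convertScaleAbs(cv2.resize(f[y0:y1,x0:x1],None,fx=s,fy=s,interpolation=cv2.INTER_CUBIC),alpha=1.8))
E
```

```text
time_s: 3.38
eef_pos: [550.4, 208.9, 23.2]
eef_rot: [[-1.0, 0.031, -0.0], [0.031, 1.0, -0.0], [0.0, -0.0, -1.0]]
ft_force: [1.2, 0.3, -0.2]
opening: 42.6
time_s: 4.12
eef_pos: [550.6, 209.1, 23.7]
eef_rot: [[-1.0, 0.031, 0.001], [0.031, 1.0, 0.0], [-0.001, 0.0, -1.0]]
ft_force: [-1.5, 1.0, 5.6]
opening: 19.4
t 4.125 pos [550.6 209.1  23.7] yaw -0.0307 open 19.4 F [-1.5  1.   5.6]
rows to target [-0.04 -0.01 -0.03] turn 0.0003
```

View pics/scene3c.png

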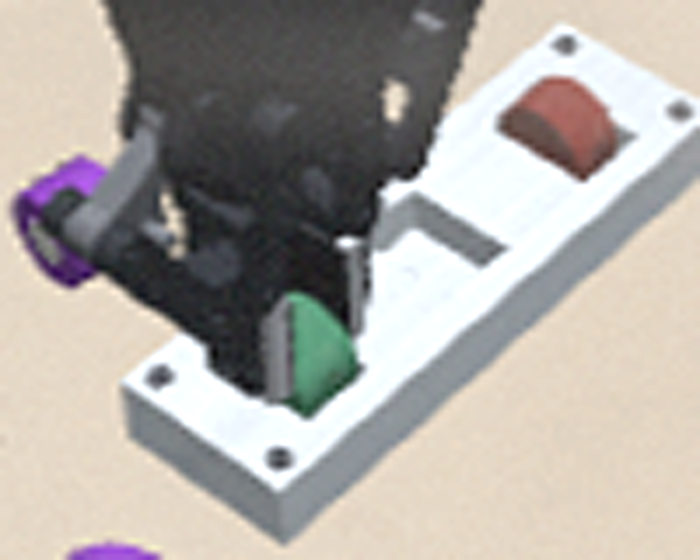

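The fingers have closed on green's faces at about crop (320,360), with an opening of 19.4 mm. I'll pull straight up.

```bash
python3 -m inch '0 0 -0.3 0;0 0 -0.6 0;0 0 -1 0;0 0 -1.4 0;0 0 -1.8 0;0 0 -2 0;0 0 -2 0'
python3 - <<'E'
from h import *
to(551,209,120,-.031)
for n,b,s in (("scene",(190,210,290,290),7),):
    f=env.grab_frame(n);cv2.imwrite(f"pics/{n}4.png",f);x0,y0,x1,y1=b
    cv2.imwrite(f"pics/{n}4c.png",cv2.convertScaleAbs(cv2.resize(f[y0:y1,x0:x1],None,fx=s,fy=s,interpolation=cv2.INTER_CUBIC),alpha=1.8))
E
```

```text
time_s: 5.05
eef_pos: [550.5, 208.9, 43.5]
eef_rot: [[-1.0, 0.031, 0.0], [0.031, 1.0, 0.0], [-0.0, 0.0, -1.0]]
ft_force: [-1.3, 0.2, -0.7]
opening: 19.1
t 5.05 pos [550.5 208.9  43.5] yaw -0.0308 open 19.1 F [-1.3  0.2 -0.7]
rows to target [-0.06  0.01 -7.65] turn 0.0002
```

View pics/scene4c.png

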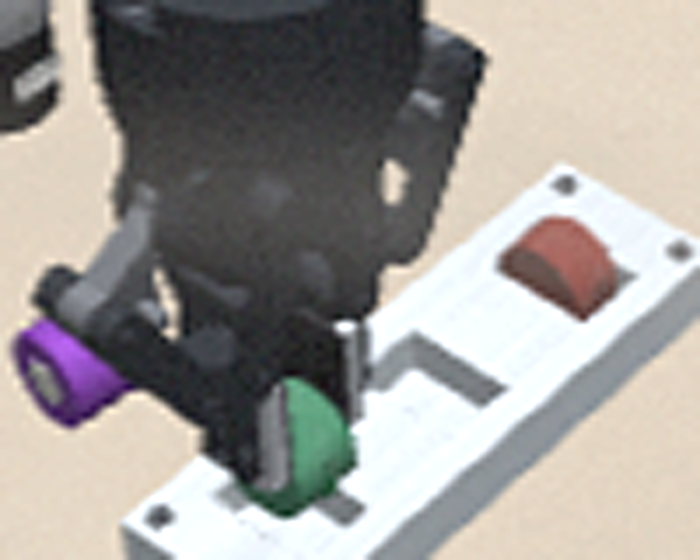

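The mount has come up about 20 mm with the gripper (crop 300,450), and red has not moved. I'll lift further and carry it to the tray.

```bash
python3 -m inch '0 0 -1 0;0 0 -2.5 0;0 0 -4.5 0;0 0 -6.5 0;0 0 -7.5 0;0 0 -7.5 0'
python3 -c "from h import *;to(507,-197,120,-.085)"
```

```text
time_s: 5.85
eef_pos: [551.0, 209.2, 119.5]
eef_rot: [[-1.0, 0.031, 0.002], [0.031, 1.0, 0.001], [-0.002, 0.001, -1.0]]
ft_force: [0.1, 0.7, -1.0]
opening: 19.1
t 5.85 pos [551.  209.2 119.5] yaw -0.0308 open 19.1 F [ 0.1  0.7 -1. ]
rows to target [  3.14 -40.73  -0.1 ] turn 0.0542
```

```bash
python3 -m inch '0.2 -2.5 0 0;0.5 -6.5 0 0.01;0.9 -11 0 0.02;1.2 -15.5 0 0.03;1.6 -20 0 0.04;1.9 -24.5 0 0.054;2.2 -28.5 0 0.054;2.4 -31 0 0.054'
python3 -c "from h import *;to(507,-197,120,-.085)"
```

```text
time_s: 6.85
eef_pos: [515.7, -102.8, 117.6]
eef_rot: [[-0.996, 0.088, -0.002], [0.088, 0.996, -0.001], [0.002, -0.001, -1.0]]
ft_force: [1.0, 0.4, -0.1]
opening: 19.4
t 6.85 pos [ 515.7 -102.8  117.6] yaw -0.0877 open 19.4 F [ 1.   0.4 -0.1]
rows to target [ 0.04 -9.46 -0.23] turn -0.0027
```

```bash
python3 -m inch '0 -2.5 0 0;0 -5.5 0 0;0 -8 1 0;0 -9.4 2.5 0;0 -9.4 4 0;0 -9.4 5.5 0;0 -9.4 5.5 0;0 -9.4 5.5 0'
python3 - <<'E'
from h import *
to(507,-197,23,-.085)
for n,b,s in (("scene",(320,120,420,220),6),("top",(340,200,460,300),6)):
    f=env.grab_frame(n);cv2.imwrite(f"pics/{n}5.png",f);x0,y0,x1,y1=b
    cv2.imwrite(f"pics/{n}5c.png",cv2.convertScaleAbs(cv2.resize(f[y0:y1,x0:x1],None,fx=s,fy=s,interpolation=cv2.INTER_CUBIC),alpha=1.8))
E
```

```text
time_s: 7.85
eef_pos: [509.1, -193.0, 63.2]
eef_rot: [[-0.997, 0.083, -0.0], [0.083, 0.997, 0.0], [0.0, 0.0, -1.0]]
ft_force: [0.2, 0.1, -0.3]
opening: 19.3
t 7.85 pos [ 509.1 -193.    63.2] yaw -0.0834 open 19.3 F [ 0.2  0.1 -0.3]
rows to target [ 0.18 -0.42  4.02] turn 0.0016
```

View pics/scene5c.png

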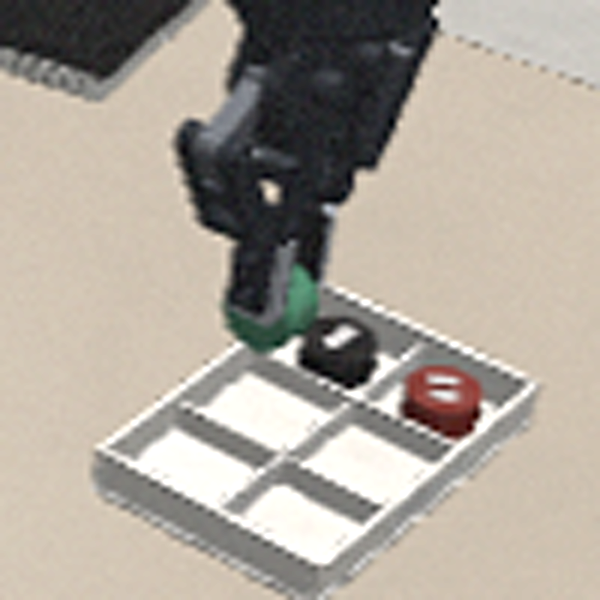

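View pics/top5c.png

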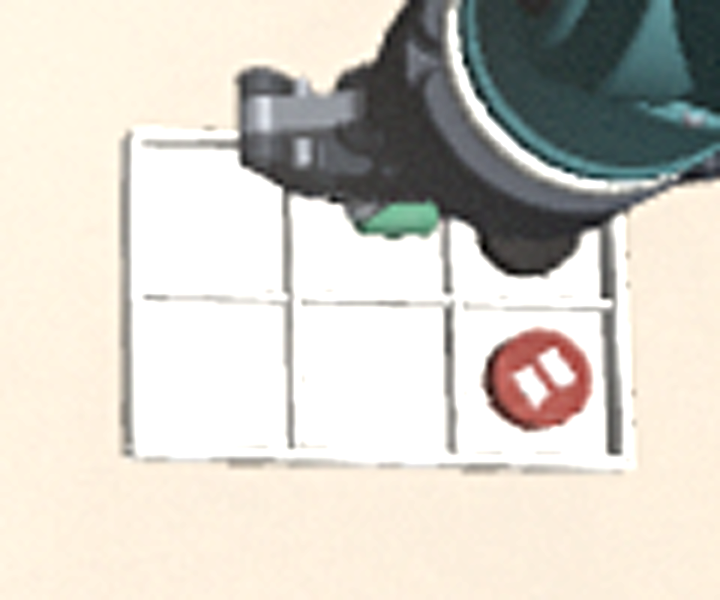

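```bash
python3 - <<'E'
from h import *
np.set_printoptions(precision=1,suppress=True)
t=lambda u,v:tr(u,v,340,200,6)
for p in((365,225),(440,225)): print('green',plane("top",t(*p),58))
for p in((288,220),(446,220),(288,298),(450,303)): print('div',plane("top",t(*p),16))
s=lambda u,v:tr(u,v,320,120,6)
for p in((180,408),(270,460),(255,352),(348,405)): print('sdiv',plane("scene",s(*p),16))
# green silhouette in the scene, lowest point ~ z45, centre
f=cv2.imread("pics/scene5.png");m=cv2.inRange(cv2.cvtColor(f,cv2.COLOR_BGR2HSV),(45,70,25),(90,255,255));m[:120]=0;m[:, :330]=0
x,y,w,h=cv2.boundingRect(m);print(x,y,w,h,plane("scene",(x+w/2,y+h/2),60))
print(plane("scene",s(262,352),46))
E
```

```text
green [ 499.9 -183.9   58. ]
green [ 498.6 -205.9   58. ]
div [ 509.2 -171.    16. ]
div [ 506.3 -219.4   16. ]
div [ 485.2 -168.5   16. ]
div [ 480.8 -217.6   16. ]
sdiv [ 529.8 -174.    16. ]
sdiv [ 487.  -167.3   16. ]
sdiv [ 525.4 -223.5   16. ]
sdiv [ 480.4 -215.7   16. ]
358 164 202 256 [211.6  14.2  60. ]
[ 505.9 -186.6   46. ]
```

```bash
python3 -m inch '0.15 -0.2 0.8 0;0.15 -0.2 1.8 0;0.15 -0.2 2.8 0;0.15 -0.2 3.5 0;0.15 -0.2 3.9 0;0.15 -0.2 4.1 0;0.15 -0.2 4.1 0;0.15 -0.2 4.1 0'
python3 - <<'E'
from h import *
to(507,-195,22,-.085)
for n,b,s in (("scene",(320,120,420,220),6),("top",(340,200,460,300),6)):
    f=env.grab_frame(n);x0,y0,x1,y1=b
    cv2.imwrite(f"pics/{n}6c.png",cv2.convertScaleAbs(cv2.resize(f[y0:y1,x0:x1],None,fx=s,fy=s,interpolation=cv2.INTER_CUBIC),alpha=1.8))
E
```

```text
time_s: 8.95
eef_pos: [507.4, -195.8, 22.5]
eef_rot: [[-0.996, 0.085, 0.001], [0.085, 0.996, -0.0], [-0.001, -0.0, -1.0]]
ft_force: [-0.1, 0.7, -0.7]
opening: 19.2
t 8.95 pos [ 507.4 -195.8   22.5] yaw -0.0848 open 19.2 F [-0.1  0.7 -0.7]
rows to target [0.05 0.08 0.05] turn 0.0002
```

View pics/scene6c.png

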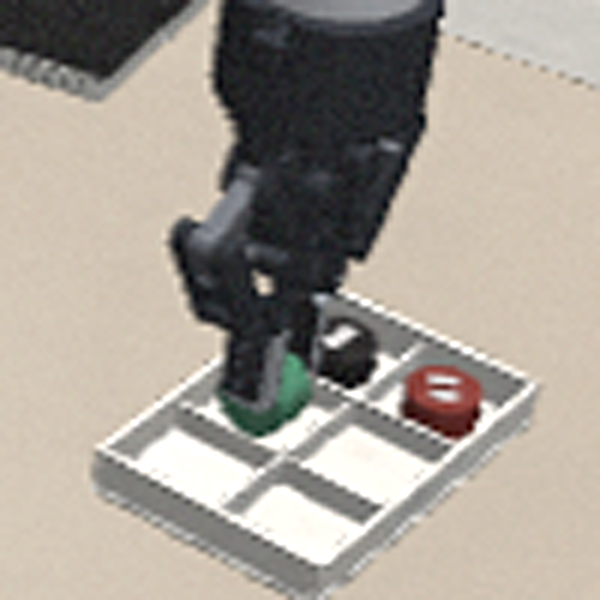

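View pics/top6c.png

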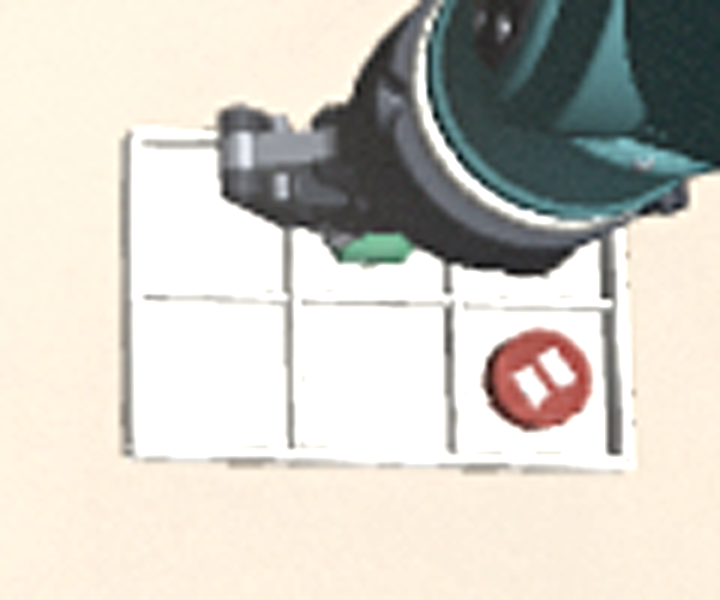

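Green sits centred in the middle far compartment: top crop (375,248), between dividers at u=290 and 447. I'll release with a small opening.

```bash
python3 -m inch '0 0 0.05 0;0 0 0.05 0;0 0 0.05 0;0 0 0.05 0' 0.3
python3 -m inch '0 0 -0.5 0;0 0 -1.5 0;0 0 -3 0;0 0 -5 0;0 0 -8 0;0 0 -12 0;0 0 -15 0'
python3 -m inch '3 4 0 0;5 9 0 0;5 14 0 0;5 20 0 0;5 20 0 0;5 20 0 0;5 20 0 0'
python3 - <<'E'
from h import *
to(507,-195,22,-.085)
for n,b,s in (("scene",(320,120,420,220),6),("top",(340,200,460,300),6)):
    f=env.grab_frame(n);cv2.imwrite(f"pics/{n}7.png",f);x0,y0,x1,y1=b
    cv2.imwrite(f"pics/{n}7c.png",cv2.convertScaleAbs(cv2.resize(f[y0:y1,x0:x1],None,fx=s,fy=s,interpolation=cv2.INTER_CUBIC),alpha=1.8))
E
```

```text
time_s: 9.55
eef_pos: [507.2, -195.7, 21.8]
eef_rot: [[-0.996, 0.085, 0.0], [0.085, 0.996, -0.0], [-0.0, -0.0, -1.0]]
ft_force: [0.3, -0.0, -0.2]
opening: 29.8
time_s: 10.42
eef_pos: [507.5, -195.9, 174.6]
eef_rot: [[-0.996, 0.085, 0.002], [0.085, 0.996, -0.001], [-0.002, -0.001, -1.0]]
ft_force: [0.9, 1.2, 0.3]
opening: 30.3
time_s: 11.3
eef_pos: [474.1, 6.0, 172.1]
eef_rot: [[-0.996, 0.088, 0.0], [0.088, 0.996, -0.001], [-0.0, -0.001, -1.0]]
ft_force: [0.8, -0.0, -0.7]
opening: 29.5
t 11.3 pos [474.1   6.  172.1] yaw -0.0877 open 29.5 F [ 0.8 -0.  -0.7]
rows to target [ -5.04 -19.73  15.03] turn -0.0027
```

View pics/scene7.png

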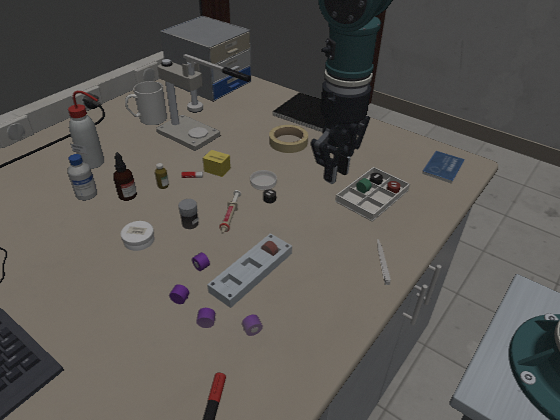

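View pics/top7c.png

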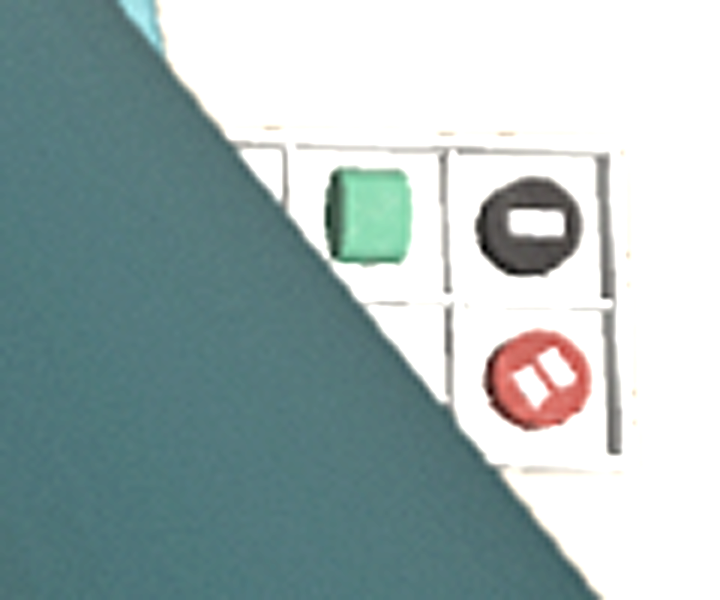

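View pics/scene7c.png

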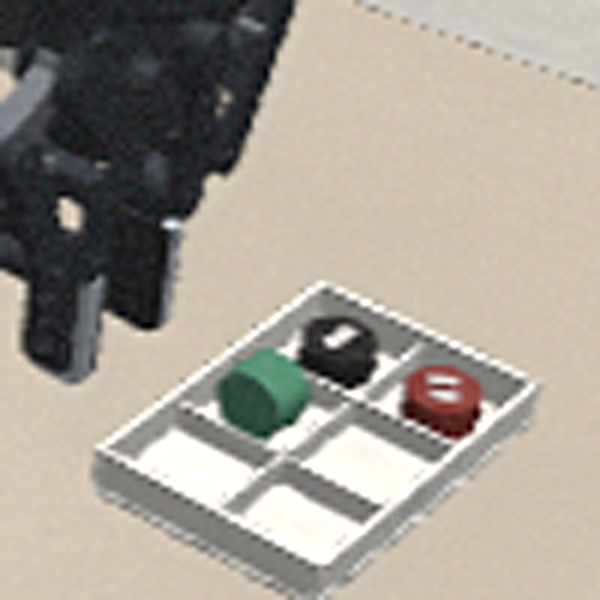

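Green stands on edge inside the middle far compartment (top crop 370,215; scene 364,185), clear of the dividers. Red is still in its rack slot (scene 270,248). I'll check that nothing is moving, then hand in.

```bash
python3 - <<'E'
from h import *
def c(f,lo,hi,b):
    x0,y0,x1,y1=b;m=cv2.inRange(cv2.cvtColor(f[y0:y1,x0:x1],cv2.COLOR_BGR2HSV),lo,hi);M=cv2.moments(m,True);return round(M['m10']/M['m00']+x0,1),round(M['m01']/M['m00']+y0,1)
a=cv2.imread("pics/scene7.png");b=env.grab_frame("scene");z=cv2.imread("pics/scene0.png")
G=((45,70,25),(90,255,255));R=((0,80,40),(10,255,255))
print('green',c(a,*G,(345,165,385,210)),c(b,*G,(345,165,385,210)),'red',c(z,*R,(258,235,285,262)),c(b,*R,(258,235,285,262)))
print(env.finish_job())
E
```

```text
green (363.6, 185.0) (363.6, 185.0) red (271.3, 246.7) (271.3, 246.9)
the job is handed in; nothing more can be done
None
```

I gripped the green mount by its two flat faces and pulled it straight up out of its slot. I set it down on edge in the empty middle compartment of the tray, on the side away from the robot, and then backed the arm off. I handed the job in at about 11.4 s of the 38 s allowed.

**Last checks:** In the final pictures green is inside the compartment, clear of the dividers, and did not move between two frames taken just before hand-in. Red's image centre shifted only 0.2 px from the start. The gripper was well clear of everything, with wrist force near zero.

**Disagreements:**
- The two cameras differed by about 4 mm in y. Triangulated heights came out 1–4 mm above the stated ones, so I averaged positions and aimed from comparisons within one picture.
- The gripper read about 19 mm closed on the 21 mm mount, yet the pictures showed a firm, square grip.

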